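Stack two fused-glass plaques on the leaning display rack

TASK

Take the two glass plaques out of the slotted crate and stack them on the sloping ledge of the display rack, standing on their lower edges and centred: the tall blue one flat against the metal backstop, then the short orange one in front of it, flat against the blue one, both with the decorated face towards the open side. No gap may be left at the foot of either: slide each one fully home. Do not let a plaque topple over, and leave the iron, the paddle and the can of rods where they are.

Things in the scene. Friction and masses are not known exactly. Their poses are not given: they have to be found in the camera images.
- tall_plaque: Blue fused-glass plaque with a white border and pink shell on its decorated face: 10 mm thick (x), 100 mm wide (y), 130 mm tall (z), about 0.31 kg. Origin: centre of its lower edge face; z up along the plaque, x out of the decorated face. Starts upright in either slot of the crate.
- short_plaque: Orange fused-glass plaque with a dark red border and yellow sun on its decorated face: 10 mm thick (x), 90 mm wide (y), 110 mm tall (z), about 0.24 kg. Origin: centre of its lower edge face; z up along the plaque, x out of the decorated face. Starts upright in the other slot.
- crate: Wooden crate block fixed to the bench, 150 x 140 mm, 30 mm high, origin at the centre of its underside. Its two slots run along its y at x = -40 and +40 mm: 12 mm wide, floor at z = 30 mm, between fins 10 mm thick whose tops are at z = 55 mm. Plaques stand in them with their x near the crate's x.
- ledge: Sloping wooden ledge of the display rack, on which the plaques stand. Origin on its surface, 50 mm above the bench; z is the surface normal, 25 degrees off vertical, towards -x; x points up the slope to the open side, y across. Surface spans x = -60 to +70, y = -90 to +90 mm. It and glass grip too well to slide home by weight alone: press near the foot.
- rack: Fixed display rack, 170 x 190 mm foot board, origin under its centre. Its backstop, a dark steel plate 130 mm wide, centred, square to the ledge, has its front face clamped anywhere from ledge x = -38 to -13 mm: not reported, find it by touch or sight. Its top is 75 to 88 mm above the ledge surface; nothing else rises above the ledge.
- flat_iron: Bystander: cast flat iron with a loop handle, 135 x 75 mm, 92 mm high, origin at its underside. Leave alone.
- paddle: Bystander: graphite paddle lying flat, 75 x 230 mm along y, 17 mm high, origin at the handle end of its blade. Leave alone.
- rod_can: Bystander: metal can 72 mm across with glass rods, 245 mm high in all, origin at its underside. Leave alone.
Mind the look-alikes: they are no part of the job. What is shaped like the tall_plaque but turquoise is not meant.

How it is judged:
At the end, for the whole second after the job is handed in: Both stand still on the ledge (foot within 4 mm of it, centred within 25 mm), at the ledge's own 25 degree lean within 0.045 rad, square within 0.09 rad, decoration to the open side; the short one 7 to 13.5 mm (mid-planes at the foot) in front of the tall one (angle between tall_plaque's own x axis and vertical between 1.0895 and 1.1795 rad and angle between the y axis of each of tall_plaque, short_plaque and the y axis of ledge, either way round below 0.09 rad and z of tall_plaque in the frame of ledge between -0.004 and 0.004 m and y of tall_plaque in the frame of ledge between -0.025 and 0.025 m and linear speed of each of tall_plaque, short_plaque below 0.01 m/s and angular speed of each of tall_plaque, short_plaque below 0.1 rad/s and angle between short_plaque's own x axis and vertical between 1.0895 and 1.1795 rad and z of short_plaque in the frame of ledge between -0.004 and 0.004 m and y of short_plaque in the frame of ledge between -0.025 and 0.025 m and x of short_plaque in the frame of tall_plaque between 0.007 and 0.0135 m); the robot touches nothing.
It fails at once if the flat iron is pushed more than 25 mm (distance of flat_iron from where it was at the start of the episode above 0.025 m).
It fails at once if the graphite paddle is pushed more than 25 mm (distance of paddle from where it was at the start of the episode above 0.025 m).
It fails at once if the can of glass rods is pushed more than 25 mm (distance of rod_can from where it was at the start of the episode above 0.025 m).
It fails at once if the tall plaque topples (angle between tall_plaque's own z axis and vertical above 1.25 rad).
It fails at once if the short plaque topples (angle between short_plaque's own z axis and vertical above 1.25 rad).
It also fails if it takes over 64 s, if anything falls off the work surface, if the arm or the gripper's body presses on something with over 40 N, if the wrist force passes 120 N, or if a joint passes its speed limit or range.

ROBOT

A 6-joint arm with a two-finger parallel gripper is mounted at the origin on the work surface. World frame = base frame: x ahead of the robot, y to its left, z up, the work surface at z = 0. Lengths are in m, angles in rad, forces in N, time in s.
With the tool pointing down it reaches from about 0.325 to 0.85 m from the base axis. Payload 4.4 kg.
Tool frame: the origin (TCP) lies at the very end of the fingers, on their centre line; the grasp point (between the pads) lies ctrl.grasp_offset behind it (ctrl.grasp_offset is the distance from the TCP to the grasp point, in m); z points along the fingers, y is the line along which they close (so a half turn about z gives the same grasp; the last joint's range is limited). The gripper opens to 94 mm and grips with 3 to 60 N. Pads are 16 mm wide; open, the fingers measure 119 mm over their backs; the gripper's body (75 mm by 177 mm) begins 78 mm behind the grasp point.
Start: joints at [-1.498, 0.207, 1.542, -0, 1.393, -0.15], TCP at [0.127, -0.561, 0.205] pointing down, gripper open.
Joint ranges: [-2.73, 2.73], [-0.86, 2.22], [0.23, 2.46], [-1.11, 4.25], [0.08, 2.63], [-2.82, 2.82]. Speed limits (rad/s): [2.79, 2.79, 3.14, 3.14, 3.14, 3.14].

INTERFACE

Orientations are given as a unit quaternion [w, x, y, z].
In Python, from plant import ctrl gives the robot as it stands. The module is installed in compiled form; this text tells all that it offers.
- The arm moves only by the shell command python3 -m pendant 'ROWS' [OPENING] [FORCE]. ROWS is JSON, a list of rows, each a list of 2 entries, a list of its own where there are three numbers: the shift along the world's x, y, z in m, then the turn, a rotation vector about the world's x, y, z in rad. In form: [[[tx, ty, tz], [wx, wy, wz]], ...]. A call has exactly 8 rows; each row shifts and turns the commanded pose from where the row before left it; what a row does not reach is not made up. A row lasts 1/10 s, in which the tool goes at most 50 mm and 8.59 degrees, less where a joint would pass 70% of its speed; a pose out of reach is approached as far as the arm can. A call is refused whole if a number of a shift passes 0.05 or a number of a turn 0.15, either way. A call with a gripper value outside its range is refused whole. OPENING is the finger opening in m, from 0 to 0.094, set as the call begins (- or left out, the last holds). The fingers move at their own pace and stop on an object; FORCE is the grip in N (left out, the last holds). Time passes only in rows, so rows that do not move let the fingers close, or fill a call up. It gives the time, the measured TCP pose, the force, the opening and the grip force at its end, in the units of the state.
- ctrl.get_obs(): the state, without advancing time (a new reading comes with each control period).
- ctrl.grab_frame(name): name is "scene" or "top"; returns the picture (480x640x3 uint8, red, green, blue); there is no depth.
- ctrl.camera_model(name): a dict with "vertical_fov" (degrees; the focal length in pixels is half the picture's height over the tangent of half this angle, whatever the lens; pixels are square), "cx", "cy" (the principal point, pixels), "R" (3x3) and "t" (3): a world point X has camera coordinates R X + t. Camera axes: x right, y down, z forward; pixel columns grow to the right and rows downward; lengths in m; the calibration is good to about 2 mm. A picture is of the moment at which its call begins. camera_model takes no time and is no camera call.
- ctrl.sign_off(): hands the job in; it is judged then, once.
The state is a dict: "time_s": time; "qpos": joint angles; "dq": joint speeds; "effort": joint torques, N m; "eef_pos": TCP position; "orientation": TCP orientation; "wrist_force": force on the tool from outside, world axes, zero at the start; "moment": the same for the moment, N m; "opening": finger opening in m; "grip_force": force on a finger pad.
Only numpy, scipy, OpenCV 4.12 (cv2) and the standard library are available. Lean on these libraries where they do the work, as an engineer would, in place of code of your own. Each camera call takes 0.05 s, during which the arm holds its last target. There are 200 camera calls.

## Working session

There is one attempt and no reset: what is moved stays moved. The work goes in short steps, Python scripts to look and compute and a shell command to move; the robot and the scene stay as the last step left them, time stands still between calls to the robot, and variables do not carry over. Pictures are saved under pics/ and viewed, at most 10 in all, crops included, and the job is handed in when it is done.

```bash
mkdir -p pics; python3 - <<'E'
from plant import ctrl
import cv2,numpy as np
o=ctrl.get_obs();print({k:np.round(v,3).tolist() for k,v in o.items()},ctrl.grasp_offset)
for n in("scene","top"):
    m=ctrl.camera_model(n);print(n,{k:np.round(v,4).tolist() for k,v in m.items()})
    f=ctrl.grab_frame(n);cv2.imwrite(f"pics/{n}0.png",f[:,:,::-1])
E
```

```text
{'time_s': 0.0, 'qpos': [-1.498, 0.207, 1.543, -0.0, 1.393, -0.151], 'dq': [-0.001, -0.001, 0.001, 0.001, -0.001, -0.001], 'effort': [0.002, -37.087, -28.142, 0.07, 0.036, -0.0], 'eef_pos': [0.127, -0.56, 0.204], 'orientation': [-0.001, 0.994, 0.111, 0.0], 'wrist_force': [0.36, -0.003, -0.968], 'moment': [0.036, -0.007, 0.027], 'grip_force': 0.0, 'opening': 0.094} 0.0188
scene {'vertical_fov': 55.1775, 'cx': 321.2962, 'cy': 242.3674, 'R': [[-0.131, 0.9914, -0.0028], [0.7052, 0.0912, -0.7032], [-0.6968, -0.0941, -0.711]], 't': [0.0867, -0.4238, 1.58]}
top {'vertical_fov': 52.2444, 'cx': 313.4666, 'cy': 242.579, 'R': [[-0.0805, -0.9967, -0.0033], [-0.9762, 0.0795, -0.2019], [0.2015, -0.0131, -0.9794]], 't': [0.0493, 0.6668, 1.3008]}
```

View pics/scene0.png

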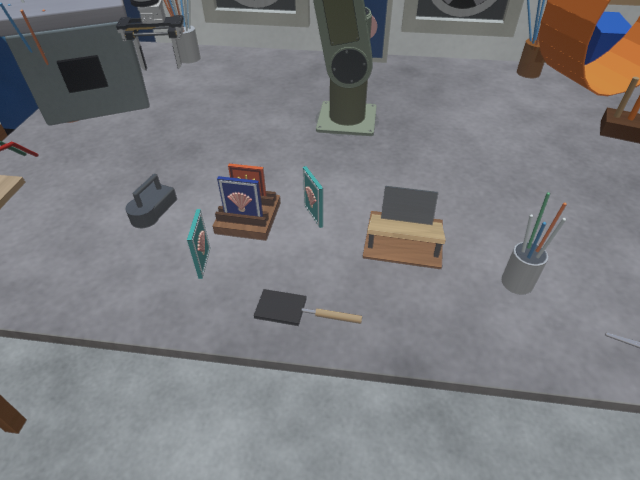

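View pics/top0.png

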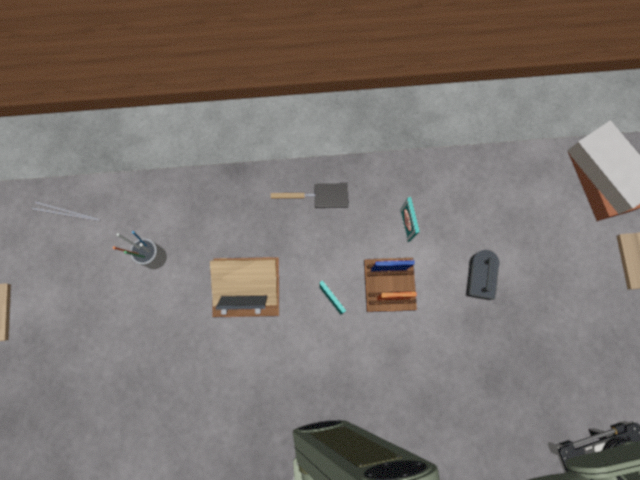

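Scene picture: the blue plaque with white border and shell is at (240,197) in the crate, and the orange one is behind it at (247,175). The look-alikes are turquoise plaques at (200,243) and (313,197). The rack is at (405,230), with its open side towards the camera (+x). Top picture: blue is at (393,265), orange at (400,296), turquoise at (411,218) and (333,297), rack at (245,287), iron at (484,275), paddle at (310,195) and can at (144,251).

Candidates for tall_plaque: blue (240,197), turquoise (200,243) and (313,197). I choose the blue one. Candidate for short_plaque: orange (247,175), the only one. One close crop to check.

```bash
cat > h.py <<'E'
from plant import ctrl
import cv2,numpy as np
def ray(n,px):
    m=ctrl.camera_model(n);f=240/np.tan(np.radians(m["vertical_fov"])/2);R=np.array(m["R"]);t=np.array(m["t"])
    return -R.T@t, R.T@np.array([(px[0]-m["cx"])/f,(px[1]-m["cy"])/f,1.])
def onz(n,px,z):
    c,d=ray(n,px);return c+d*(z-c[2])/d[2]
def proj(n,X):
    m=ctrl.camera_model(n);f=240/np.tan(np.radians(m["vertical_fov"])/2);p=np.array(m["R"])@X+np.array(m["t"])
    return np.array([m["cx"],m["cy"]])+f*p[:2]/p[2]
def tri(p1,n1,p2,n2):
    c1,d1=ray(n1,p1);c2,d2=ray(n2,p2)
    s=np.linalg.lstsq(np.c_[d1,-d2],c2-c1,rcond=None)[0];a=c1+s[0]*d1;b=c2+s[1]*d2
    return (a+b)/2,np.linalg.norm(a-b)
def mask(img,lo,hi):
    return cv2.inRange(cv2.cvtColor(img,cv2.COLOR_BGR2HSV),lo,hi)
E
python3 - <<'E'
from h import *
s=cv2.imread("pics/scene0.png");t=cv2.imread("pics/top0.png")
def up(i,x,y,w,h,k):return cv2.resize(i[y:y+h,x:x+w],None,fx=k,fy=k,interpolation=cv2.INTER_CUBIC)
a=up(s,205,155,80,90,5);b=up(s,355,175,100,100,4)[:,:400];c=up(t,355,245,70,75,4);d=up(t,200,245,90,80,4)
can=np.zeros((600,800,3),np.uint8)
can[:270,:240]=up(s,205,155,80,90,3);can[:300,250:550]=up(s,355,175,100,100,3)
can[300:600,:280]=c;can[280:600,300:660][20:]=d[20:]
cv2.imwrite("pics/crop0.png",can)
for nm,img in(("scene",s),("top",t)):
  for cn,lo,hi in(("blue",(108,120,50),(125,255,255)),("orange",(3,190,100),(13,255,255))):
    m=mask(img,lo,hi);z=np.zeros_like(m)
    x,y,w,h=(205,155,80,90) if nm=="scene" else (355,245,70,75)
    z[y:y+h,x:x+w]=m[y:y+h,x:x+w]
    p=cv2.findNonZero(z)
    if p is None: print(nm,cn,0);continue
    r=cv2.minAreaRect(p);print(nm,cn,len(p),np.round(cv2.boxPoints(r),1).tolist())
E
```

```text
scene blue 207 [[213.5, 209.39999389648438], [217.1999969482422, 175.8000030517578], [259.20001220703125, 180.5], [255.39999389648438, 214.0]]
scene orange 0
top blue 296 [[371.70001220703125, 262.20001220703125], [413.0, 260.70001220703125], [413.20001220703125, 268.79998779296875], [372.0, 270.20001220703125]]
top orange 7 [[391.0, 297.5], [405.8999938964844, 296.29998779296875], [406.0, 297.0], [391.0, 298.20001220703125]]
```

View pics/crop0.png

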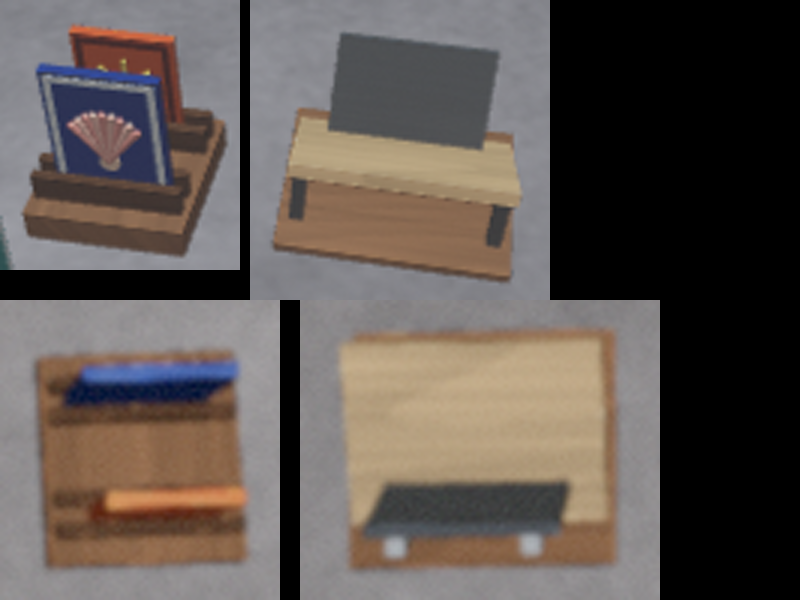

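The crop confirms it: the blue plaque with the shell and the orange one with the sun are both in the crate, decorations towards +x (away from the robot). The rack is clear, with its backstop foot at top pixels (221..267, 296).

```bash
python3 - <<'E'
from h import *
np.set_printoptions(precision=4,suppress=True)
P=lambda x,y:(355+x/4,245+(y-300)/4)
Q=lambda x,y:(200+(x-300)/4,245+(y-280)/4)
S=lambda x,y:(205+x/3,155+y/3)
T=lambda x,y:(355+(x-250)/3,175+y/3)
for nm,l,r,z in(("blue",P(85,374),P(238,370),.16),("orange",P(107,500),P(245,497),.14)):
    a,b=onz("top",l,z),onz("top",r,z);d=a-b;print(nm,a,b,(a+b)/2,"len",np.linalg.norm(d),"yaw",np.arctan2(-d[0],d[1]))
for nm,l,r,z in(("blueS",S(38,70),S(160,78),.16),("orangeS",S(70,32),S(176,37),.14)):
    a,b=onz("scene",l,z),onz("scene",r,z);d=b-a;print(nm,a,b,(a+b)/2,"len",np.linalg.norm(d),"yaw",np.arctan2(-d[0],d[1]))
print("crate",*[onz("top",P(*p),.03) for p in((38,355),(236,352),(245,562),(48,567))])
z1,z0=.05+.07*np.sin(.4363),.05-.06*np.sin(.4363)
print("ledge top view TL TR",onz("top",Q(342,345),z1),onz("top",Q(604,340),z1))
print("ledge scene up edge",onz("scene",T(288,176),z1),onz("scene",T(521,197),z1))
print("rack foot BL BR TR",*[onz("top",Q(*p),.012) for p in((352,568),(616,566),(616,330))])
print("foot sc",*[onz("scene",T(*p),.0) for p in((274,250),(511,279))])
l,r=Q(386,484),Q(570,484);a,b=T(328,130),T(483,150)
print("plate foot tri",tri(l,"top",b,"scene"),tri(r,"top",a,"scene"))
l,r=Q(365,530),Q(556,528);a,b=T(342,33),T(498,50)
print("plate top tri",tri(l,"top",b,"scene"),tri(r,"top",a,"scene"))
print("paddle,iron",onz("top",(348,195),.01),onz("top",(470,275),.05),onz("top",(333,297),.13))
E
```

```text
blue [ 0.5816 -0.1607  0.16  ] [ 0.5762 -0.2593  0.16  ] [ 0.5789 -0.21    0.16  ] len 0.09881108537868072 yaw -0.0546700101109145
orange [ 0.5014 -0.1689  0.14  ] [ 0.4961 -0.258   0.14  ] [ 0.4988 -0.2135  0.14  ] len 0.08934706777995603 yaw -0.05919539772076947
blueS [ 0.5789 -0.2579  0.16  ] [ 0.5766 -0.1601  0.16  ] [ 0.5778 -0.209   0.16  ] len 0.09787877814075524 yaw 0.02299948487489506
orangeS [ 0.4999 -0.257   0.14  ] [ 0.4955 -0.1672  0.14  ] [ 0.4977 -0.2121  0.14  ] len 0.08993190755817404 yaw 0.04912277350480829
crate [ 0.6176 -0.1468  0.03  ] [ 0.6083 -0.2879  0.03  ] [ 0.46  -0.276  0.03 ] [ 0.4676 -0.1385  0.03  ]
ledge top view TL TR [0.637  0.2821 0.0796] [0.6258 0.1021 0.0796]
ledge scene up edge [0.6379 0.1059 0.0796] [0.6381 0.2837 0.0796]
rack foot BL BR TR [0.4891 0.2949 0.012 ] [0.4754 0.1087 0.012 ] [0.6443 0.0975 0.012 ]
foot sc [ 0.6433  0.1004 -0.    ] [0.6505 0.29   0.    ]
plate foot tri (array([0.5436, 0.2645, 0.0385]), np.float64(0.001957654638627965)) (array([0.5333, 0.1359, 0.0368]), np.float64(0.0010970806351590571))
plate top tri (array([0.5061, 0.2653, 0.1151]), np.float64(0.0015328735399465169)) (array([0.4973, 0.1396, 0.1132]), np.float64(0.00021594388051777075))
paddle,iron [ 0.8164 -0.1197  0.01  ] [ 0.5447 -0.4334  0.05  ] [ 0.5073 -0.0431  0.13  ]
```

```bash
python3 -m pendant '[[[0.028,0.022,0.003],[0,0,0.081]],[[0.028,0.022,0.003],[0,0,0.081]],[[0.028,0.022,0.003],[0,0,0.081]],[[0.028,0.022,0.003],[0,0,0.081]],[[0.028,0.022,0.003],[0,0,0.081]],[[0.028,0.022,0.003],[0,0,0.081]],[[0.028,0.022,0.003],[0,0,0.081]],[[0.028,0.022,0.003],[0,0,0.081]]]' 0.06 30
python3 -m pendant '[[[0.028,0.022,0.003],[0,0,0.081]],[[0.028,0.022,0.003],[0,0,0.081]],[[0.028,0.022,0.003],[0,0,0.081]],[[0.028,0.022,0.003],[0,0,0.081]],[[0.028,0.022,0.003],[0,0,0.081]],[[0.028,0.022,0.003],[0,0,0.081]],[[0.028,0.022,0.003],[0,0,0.081]],[[0,0,0],[0,0,0]]]'
```

```text
time_s: 0.9
eef_pos: [0.3518, -0.3834, 0.2291]
orientation: [-0.0, 0.906, 0.423, -0.0]
wrist_force: [-0.0, 0.7, 0.0]
opening: 0.0601
grip_force: 0.0
time_s: 1.7
eef_pos: [0.5495, -0.2278, 0.2502]
orientation: [-0.0, 0.751, 0.661, 0.001]
wrist_force: [-0.7, -1.3, 0.0]
opening: 0.0603
grip_force: 0.0
```

```bash
python3 -m pendant '[[[0.015,0.009,0],[0,0,0.035]],[[0.014,0.009,0],[0,0,0.035]],[[0,0,-0.02],[0,0,0]],[[0,0,-0.025],[0,0,0]],[[0,0,-0.025],[0,0,0]],[[0,0,-0.025],[0,0,0]],[[0,0,-0.025],[0,0,0]],[[0,0,0],[0,0,0]]]'
python3 - <<'E'
from h import *
cv2.imwrite("pics/t1.png",ctrl.grab_frame("top")[:,:,::-1]);cv2.imwrite("pics/s1.png",ctrl.grab_frame("scene")[:,:,::-1])
can=np.zeros((400,800,3),np.uint8)
can[:,:400]=cv2.resize(cv2.imread("pics/s1.png")[125:225,195:295],(400,400));can[:,400:]=cv2.resize(cv2.imread("pics/t1.png")[220:320,345:445],(400,400))
cv2.imwrite("pics/c1.png",can)
E
```

```text
time_s: 2.5
eef_pos: [0.573, -0.2114, 0.1257]
orientation: [-0.004, 0.729, 0.684, -0.001]
wrist_force: [-0.1, -0.3, -1.0]
opening: 0.0597
grip_force: 0.0
```

View pics/c1.png

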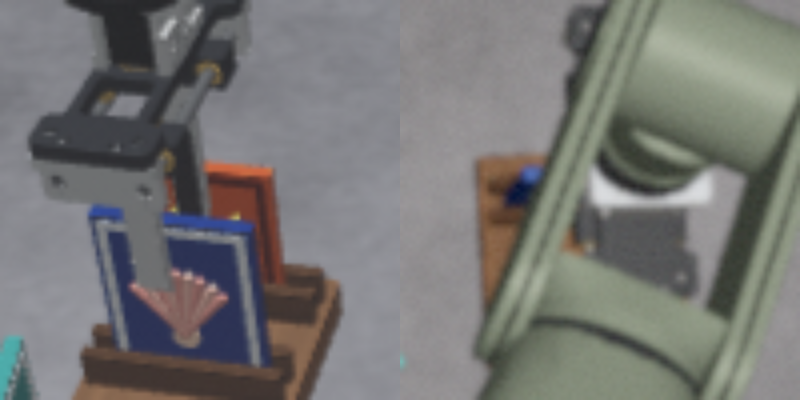

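The fingers straddle the blue plaque, one in front at crop (150,240) and the other behind it. I close part way while it settles.

```bash
python3 -m pendant '[[[0.002,0,0],[0,0,0]],[[0.002,0,0],[0,0,0]],[[0,0,0],[0,0,0]],[[0,0,0],[0,0,0]],[[0,0,0],[0,0,0]],[[0,0,0],[0,0,0]],[[0,0,0],[0,0,0]],[[0,0,0],[0,0,0]]]' 0.022 20
```

```text
time_s: 3.4
eef_pos: [0.58, -0.2128, 0.1304]
orientation: [-0.0, 0.729, 0.684, -0.0]
wrist_force: [-0.0, -0.3, -0.5]
opening: 0.0222
grip_force: 0.0
```

```bash
python3 -m pendant '[[[0,0,0],[0,0,0]],[[0,0,0],[0,0,0]],[[0,0,0],[0,0,0]],[[0,0,0],[0,0,0]],[[0,0,0],[0,0,0]],[[0,0,0],[0,0,0]],[[0,0,0],[0,0,0]],[[0,0,0],[0,0,0]]]' 0 30
```

```text
time_s: 4.2
eef_pos: [0.5796, -0.2127, 0.1304]
orientation: [-0.0, 0.729, 0.685, -0.0]
wrist_force: [-3.7, -0.3, 1.8]
opening: 0.0097
grip_force: 29.9
```

```bash
python3 -m pendant '[[[0,0,0.01],[0,0,0]],[[0,0,0.02],[0,0,0]],[[0,0,0.03],[0,0,0]],[[0,0,0.03],[0,0,0]],[[0,0,0.03],[0,0,0]],[[0,0,0.02],[0,0,0]],[[-0.003,0.015,0],[0,0,0]],[[-0.004,0.026,0],[0,0,0]]]' 0 35
python3 -m pendant '[[[-0.007,0.037,0],[0,0,0]],[[-0.007,0.037,0],[0,0,0]],[[-0.007,0.037,0],[0,0,0]],[[-0.007,0.037,0],[0,0,0]],[[-0.007,0.037,0],[0,0,0]],[[-0.007,0.037,0],[0,0,0]],[[-0.007,0.037,0],[0,0,0]],[[-0.007,0.037,0],[-0.005,-0.073,0]]]'
python3 -m pendant '[[[-0.003,0.037,0],[-0.005,-0.073,0]],[[-0.004,0.02,0],[-0.005,-0.073,0]],[[0,0.017,0],[-0.005,-0.072,0]],[[0,0,-0.02],[-0.005,-0.072,0]],[[0,0,-0.03],[-0.005,-0.072,0]],[[0,0,-0.02],[0,0,0]],[[0,0,-0.015],[0,0,0]],[[0,0,0],[0,0,0]]]'
python3 -m pendant '[[[0,0,0],[0,0,0]],[[0,0,0],[0,0,0]],[[0,0,0],[0,0,0]],[[0,0,0],[0,0,0]],[[0,0,0],[0,0,0]],[[0,0,0],[0,0,0]],[[0,0,0],[0,0,0]],[[0,0,0],[0,0,0]]]'
python3 - <<'E'
from h import *
o=ctrl.get_obs();w,x,y,z=o["orientation"]
from scipy.spatial.transform import Rotation as R
print(R.from_quat([x,y,z,w]).as_matrix().round(3))
cv2.imwrite("pics/s2.png",cv2.resize(ctrl.grab_frame("scene")[140:280,340:480,::-1],None,fx=4,fy=4,interpolation=cv2.INTER_CUBIC))
E
```

```text
time_s: 5.0
eef_pos: [0.5734, -0.1718, 0.2702]
orientation: [0.001, 0.73, 0.684, 0.001]
wrist_force: [0.2, 1.4, -3.1]
opening: 0.0096
grip_force: 35.0
time_s: 5.8
eef_pos: [0.5166, 0.1266, 0.2681]
orientation: [0.026, 0.729, 0.684, 0.025]
wrist_force: [0.6, -0.2, -2.4]
opening: 0.0099
grip_force: 35.0
time_s: 6.6
eef_pos: [0.5051, 0.198, 0.1797]
orientation: [0.156, 0.712, 0.669, 0.143]
wrist_force: [-0.8, -0.2, -4.2]
opening: 0.01
grip_force: 35.0
time_s: 7.4
eef_pos: [0.51, 0.1982, 0.1854]
orientation: [0.159, 0.712, 0.668, 0.147]
wrist_force: [0.6, -0.1, -4.5]
opening: 0.01
grip_force: 35.0
[[ 0.064  0.905  0.421]
 [ 0.998 -0.057 -0.029]
 [-0.002  0.422 -0.906]]
```

View pics/s2.png

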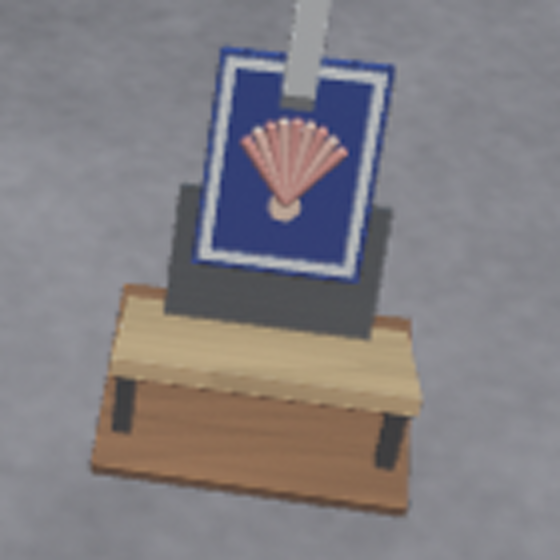

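The plaque is upright in the grip over the ledge, decoration to the open side, its foot at crop (275,270), roughly centred on the backstop. Now I lower it along the plaque.

```bash
python3 -m pendant '[[[0.0025,-0.0002,-0.0054],[0,0,0]],[[0.0029,-0.0002,-0.0063],[0,0,0]],[[0.0029,-0.0002,-0.0063],[0,0,0]],[[0.0029,-0.0002,-0.0063],[0,0,0]],[[0.0025,-0.0002,-0.0054],[0,0,0]],[[0.0025,-0.0002,-0.0054],[0,0,0]],[[0,0,0],[0,0,0]],[[0,0,0],[0,0,0]]]'
python3 -m pendant '[[[0.0004,0,-0.0009],[0,0,0]],[[0.0004,0,-0.0009],[0,0,0]],[[0.0004,0,-0.0009],[0,0,0]],[[0.0004,0,-0.0009],[0,0,0]],[[0.0004,0,-0.0009],[0,0,0]],[[0.0004,0,-0.0009],[0,0,0]],[[0,0,0],[0,0,0]],[[0,0,0],[0,0,0]]]'
```

```text
time_s: 8.25
eef_pos: [0.5262, 0.197, 0.1501]
orientation: [0.158, 0.712, 0.668, 0.147]
wrist_force: [-0.3, -0.7, -2.2]
opening: 0.0097
grip_force: 35.0
time_s: 9.05
eef_pos: [0.5286, 0.197, 0.1449]
orientation: [0.159, 0.712, 0.668, 0.147]
wrist_force: [-0.9, 0.3, -2.5]
opening: 0.0096
grip_force: 35.0
```

```bash
python3 -m pendant '[[[0.0004,0,-0.0009],[0,0,0]],[[0.0004,0,-0.0009],[0,0,0]],[[0.0004,0,-0.0009],[0,0,0]],[[0,0,0],[0,0,0]],[[0.0004,0,-0.0009],[0,0,0]],[[0,0,0],[0,0,0]],[[0,0,0],[0,0,0]],[[0,0,0],[0,0,0]]]'
```

```text
time_s: 9.85
eef_pos: [0.53, 0.1969, 0.1438]
orientation: [0.159, 0.712, 0.668, 0.147]
wrist_force: [-12.1, -3.4, 14.6]
opening: 0.0097
grip_force: 35.0
```

```bash
python3 -m pendant '[[[-0.001,0,0.0021],[0,0,0]],[[-0.0036,0.0002,-0.0017],[0,0,0]],[[-0.0036,0.0002,-0.0017],[0,0,0]],[[-0.0036,0.0002,-0.0017],[0,0,0]],[[-0.0036,0.0002,-0.0017],[0,0,0]],[[-0.0036,0.0002,-0.0017],[0,0,0]],[[0,0,0],[0,0,0]],[[0,0,0],[0,0,0]]]'
python3 -m pendant '[[[-0.0009,0,-0.0004],[0,0,0]],[[-0.0009,0,-0.0004],[0,0,0]],[[-0.0009,0,-0.0004],[0,0,0]],[[-0.0009,0,-0.0004],[0,0,0]],[[0,0,0],[0,0,0]],[[0,0,0],[0,0,0]],[[0,0,0],[0,0,0]],[[0,0,0],[0,0,0]]]'
```

```text
time_s: 10.65
eef_pos: [0.5109, 0.1982, 0.1349]
orientation: [0.158, 0.712, 0.668, 0.147]
wrist_force: [-2.3, 0.5, 1.9]
opening: 0.01
grip_force: 35.0
time_s: 11.45
eef_pos: [0.5077, 0.198, 0.1334]
orientation: [0.159, 0.712, 0.668, 0.147]
wrist_force: [-0.7, 0.1, 1.5]
opening: 0.0096
grip_force: 35.0
```

```bash
python3 -m pendant '[[[-0.0011,0,0.0001],[0,0,0]],[[-0.0009,0,-0.0004],[0,0,0]],[[-0.0009,0,-0.0004],[0,0,0]],[[-0.0009,0,-0.0004],[0,0,0]],[[0,0,0],[0,0,0]],[[0,0,0],[0,0,0]],[[0,0,0],[0,0,0]],[[0,0,0],[0,0,0]]]'
```

```text
time_s: 12.25
eef_pos: [0.5037, 0.1979, 0.132]
orientation: [0.158, 0.712, 0.668, 0.147]
wrist_force: [0.0, -0.4, -2.1]
opening: 0.0101
grip_force: 35.0
```

```bash
python3 -m pendant '[[[-0.0009,0,-0.0004],[0,0,0]],[[-0.0009,0,-0.0004],[0,0,0]],[[-0.0009,0,-0.0004],[0,0,0]],[[0,0,0],[0,0,0]],[[0,0,0],[0,0,0]],[[0,0,0],[0,0,0]],[[0,0,0],[0,0,0]],[[0,0,0],[0,0,0]]]'
```

```text
time_s: 13.05
eef_pos: [0.5014, 0.198, 0.1313]
orientation: [0.159, 0.712, 0.668, 0.147]
wrist_force: [0.6, -0.9, -4.1]
opening: 0.0101
grip_force: 35.0
```

```bash
python3 -m pendant '[[[-0.0009,0,-0.0004],[0,0,0]],[[-0.0009,0,-0.0004],[0,0,0]],[[-0.0009,0,-0.0004],[0,0,0]],[[0,0,0],[0,0,0]],[[0,0,0],[0,0,0]],[[0,0,0],[0,0,0]],[[0,0,0],[0,0,0]],[[0,0,0],[0,0,0]]]'
```

```text
time_s: 13.85
eef_pos: [0.5008, 0.1983, 0.1317]
orientation: [0.16, 0.711, 0.668, 0.149]
wrist_force: [6.5, -1.7, -2.8]
opening: 0.0096
grip_force: 35.0
```

Backstop contact. Seat it down on the ledge.

```bash
python3 -m pendant '[[[0.0004,0,-0.0009],[0,0,0]],[[0.0003,0,-0.0005],[0,0,0]],[[0,0,0],[0,0,0]],[[0,0,0],[0,0,0]],[[0,0,0],[0,0,0]],[[0,0,0],[0,0,0]],[[0,0,0],[0,0,0]],[[0,0,0],[0,0,0]]]'
```

```text
time_s: 14.65
eef_pos: [0.5014, 0.1985, 0.1305]
orientation: [0.16, 0.711, 0.668, 0.149]
wrist_force: [5.6, -1.1, 1.3]
opening: 0.0099
grip_force: 35.0
```

```bash
python3 -m pendant '[[[0.0004,0,-0.0009],[0,0,0]],[[0,0,0],[0,0,0]],[[0,0,0],[0,0,0]],[[0,0,0],[0,0,0]],[[0,0,0],[0,0,0]],[[0,0,0],[0,0,0]],[[0,0,0],[0,0,0]],[[0,0,0],[0,0,0]]]'
```

```text
time_s: 15.45
eef_pos: [0.5014, 0.1985, 0.1305]
orientation: [0.16, 0.711, 0.668, 0.149]
wrist_force: [-1.6, -1.7, 10.7]
opening: 0.0094
grip_force: 35.0
```

```bash
python3 -m pendant '[[[0,0,0],[0,0,0]],[[0,0,0],[0,0,0]],[[0,0,0],[0,0,0]],[[-0.0042,0.0003,0.0091],[0,0,0]],[[-0.0042,0.0003,0.0091],[0,0,0]],[[-0.0042,0.0003,0.0091],[0,0,0]],[[-0.0042,0.0003,0.0091],[0,0,0]],[[-0.0042,0.0003,0.0091],[0,0,0]]]' 0.022
python3 -m pendant '[[[0.012,0,0.012],[0.0073,0.109,0]],[[0.012,0,0.012],[0.0073,0.109,0]],[[0.012,0,0.012],[0.0073,0.109,0]],[[0.012,0,0.012],[0.0073,0.109,0]],[[0.012,-0.001,0],[0,0,0.143]],[[0.012,-0.001,0],[0,0,0.143]],[[0.012,-0.001,0],[0,0,0.143]],[[0.012,-0.001,0],[0,0,0.143]]]' 0
python3 -m pendant '[[[0,0,0],[0,0,0.143]],[[0,0,0],[0,0,0.143]],[[0,0,0],[0,0,0.143]],[[0,0,0],[0,0,0.143]],[[0,0,0],[0,0,0.143]],[[0,0,0],[0,0,0.143]],[[0,0,0],[0,0,0.143]],[[0,0,0],[0.007,0.1,0]]]'
python3 - <<'E'
from h import *
cv2.imwrite("pics/s3.png",cv2.resize(ctrl.grab_frame("scene")[130:280,340:490,::-1],None,fx=4,fy=4,interpolation=cv2.INTER_CUBIC))
E
```

```text
time_s: 16.25
eef_pos: [0.4783, 0.1996, 0.1743]
orientation: [0.159, 0.712, 0.668, 0.148]
wrist_force: [-0.1, 0.0, 0.6]
opening: 0.0217
grip_force: 0.0
time_s: 17.05
eef_pos: [0.575, 0.1955, 0.2217]
orientation: [0.0, 0.504, 0.864, -0.001]
wrist_force: [0.5, 0.5, -0.7]
opening: 0.0004
grip_force: 0.0
time_s: 17.85
eef_pos: [0.5714, 0.1963, 0.222]
orientation: [-0.051, 0.028, 0.998, 0.002]
wrist_force: [-0.2, -0.1, -1.3]
opening: 0.0002
grip_force: 0.0
```

View pics/s3.png

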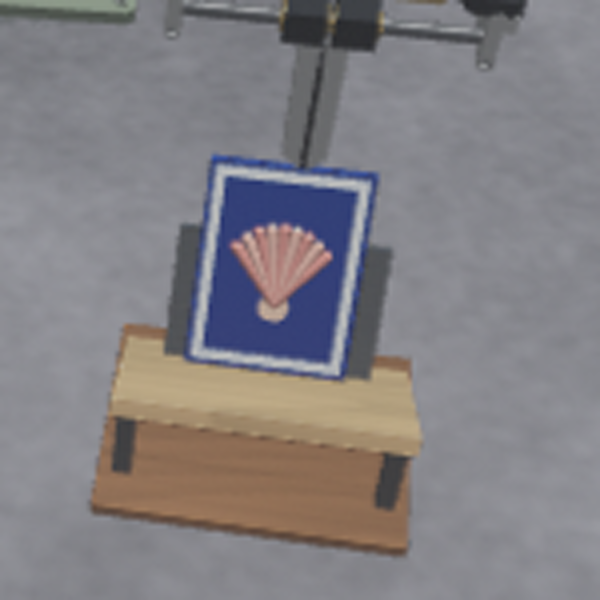

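```bash
python3 - <<'E'
from h import *
for X in([.571,.196,.222],[.5014-.0126,.1985+.004,.1305+.0272],[.5435,.1986,.0399]):
    p=proj("scene",np.array(X));print((p-[340,130])*4)
o=ctrl.get_obs();print(o["time_s"],o["qpos"].round(2),o["eef_pos"])
f=ctrl.grab_frame("top");cv2.imwrite("pics/t3.png",f[:,:,::-1])
E
```

```text
[300.64976934 158.41921661]
[294.79626861 165.15340899]
[263.03708308 369.16023352]
17.9 [ 0.17  0.33  1.35  0.02  1.56 -1.34] [0.57509718 0.19517884 0.22072559]
```

The tall plaque stands centred against the backstop, foot at crop (264,368) as predicted. Now I press its foot home.

```bash
python3 -m pendant '[[[0,0,-0.02],[0.007,0.1,0]],[[0,0,-0.03],[0,0,0]],[[0,0,-0.03],[0,0,0]],[[0,0,-0.03],[0,0,0]],[[0,0,-0.025],[0,0,0]],[[0,0,-0.015],[0,0,0]],[[0,0,0],[0,0,0]],[[0,0,0],[0,0,0]]]'
python3 -m pendant '[[[-0.004,0.0003,-0.002],[0,0,0]],[[-0.004,0.0003,-0.002],[0,0,0]],[[-0.004,0.0003,-0.0019],[0,0,0]],[[-0.003,0.0002,-0.0014],[0,0,0]],[[-0.002,0.0001,-0.001],[0,0,0]],[[0,0,0],[0,0,0]],[[0,0,0],[0,0,0]],[[0,0,0],[0,0,0]]]'
```

```text
time_s: 18.75
eef_pos: [0.5751, 0.1957, 0.0721]
orientation: [-0.099, 0.03, 0.995, 0.004]
wrist_force: [0.6, -0.1, 0.5]
opening: 0.0003
grip_force: 0.0
time_s: 19.55
eef_pos: [0.5578, 0.1967, 0.0628]
orientation: [-0.099, 0.03, 0.995, 0.003]
wrist_force: [0.1, -0.1, 1.1]
opening: 0.0005
grip_force: 0.0
```

```bash
python3 -m pendant '[[[-0.0018,0.0001,-0.0008],[0,0,0]],[[-0.0018,0.0001,-0.0008],[0,0,0]],[[-0.0018,0.0001,-0.0008],[0,0,0]],[[-0.001,0.0001,-0.0005],[0,0,0]],[[-0.001,0,-0.0005],[0,0,0]],[[0,0,0],[0,0,0]],[[0,0,0],[0,0,0]],[[0,0,0],[0,0,0]]]'
```

```text
time_s: 20.35
eef_pos: [0.5502, 0.1971, 0.0594]
orientation: [-0.099, 0.03, 0.995, 0.003]
wrist_force: [0.0, 1.3, 0.0]
opening: 0.0006
grip_force: 0.0
```

```bash
python3 -m pendant '[[[-0.001,0.0001,-0.0005],[0,0,0]],[[-0.001,0.0001,-0.0005],[0,0,0]],[[-0.001,0,-0.0005],[0,0,0]],[[-0.001,0,-0.0005],[0,0,0]],[[-0.001,0,-0.0005],[0,0,0]],[[0,0,0],[0,0,0]],[[0,0,0],[0,0,0]],[[0,0,0],[0,0,0]]]'
```

```text
time_s: 21.15
eef_pos: [0.5481, 0.1973, 0.0583]
orientation: [-0.096, 0.03, 0.995, 0.004]
wrist_force: [5.3, -0.0, 3.2]
opening: 0.0005
grip_force: 3.2
```

```bash
python3 -m pendant '[[[-0.001,0.0001,-0.0005],[0,0,0]],[[-0.001,0.0001,-0.0005],[0,0,0]],[[-0.001,0.0001,-0.0005],[0,0,0]],[[-0.001,0.0001,-0.0005],[0,0,0]],[[0,0,0],[0,0,0]],[[0,0,0],[0,0,0]],[[0,0,0],[0,0,0]],[[0,0,0],[0,0,0]]]'
```

```text
time_s: 21.95
eef_pos: [0.5479, 0.1974, 0.0582]
orientation: [-0.092, 0.03, 0.995, 0.004]
wrist_force: [9.6, -1.8, 6.3]
opening: 0.0004
grip_force: 5.8
```

```bash
python3 -m pendant '[[[0.014,-0.001,0.0065],[0,0,0]],[[0.012,-0.001,0.008],[0,0,0]],[[0,0,0.025],[0,0,0]],[[0,0,0.03],[-0.007,-0.1,0]],[[0,0,0.03],[-0.007,-0.1,0]],[[0,0,0.03],[0,0,0]],[[0,0,0.03],[0,0,0]],[[0,-0.02,0.02],[0,0,-0.143]]]' 0
python3 -m pendant '[[[-0.005,-0.036,0.001],[0,0,-0.143]],[[-0.006,-0.036,0],[0,0,-0.143]],[[-0.006,-0.036,0],[0,0,-0.143]],[[-0.006,-0.036,0],[0,0,-0.143]],[[-0.006,-0.036,0],[0,0,-0.143]],[[-0.006,-0.036,0],[0,0,-0.143]],[[-0.006,-0.036,0],[0,0,-0.143]],[[-0.006,-0.036,0],[0,0,-0.143]]]' 0.05
python3 -m pendant '[[[-0.006,-0.036,0],[0,0,-0.143]],[[-0.006,-0.036,0],[0,0,-0.143]],[[-0.006,-0.029,0],[0,0,0]],[[0,0,0],[0,0,0]],[[0,0,0],[0,0,0]],[[0,0,0],[0,0,0]],[[0,0,0],[0,0,0]],[[0,0,0],[0,0,0]]]'
python3 - <<'E'
from h import *
o=ctrl.get_obs();print(o["eef_pos"],2*np.arctan2(o["orientation"][2],o["orientation"][1])-np.pi/2)
E
```

```text
time_s: 22.75
eef_pos: [0.5661, 0.1775, 0.2362]
orientation: [0.0, 0.102, 0.995, 0.0]
wrist_force: [0.6, 0.0, 0.5]
opening: 0.0006
grip_force: 0.0
time_s: 23.55
eef_pos: [0.5184, -0.1128, 0.2344]
orientation: [-0.002, 0.626, 0.78, -0.001]
wrist_force: [1.0, -1.0, -1.3]
opening: 0.0497
grip_force: 0.0
time_s: 24.35
eef_pos: [0.5023, -0.2121, 0.2353]
orientation: [-0.0, 0.728, 0.685, -0.001]
wrist_force: [-0.2, 0.6, 0.7]
opening: 0.0502
grip_force: 0.0
[ 0.50232393 -0.21211547  0.23533384] -0.06102897383885697
```

```bash
python3 -m pendant '[[[-0.0033,-0.001,-0.02],[0,0,0]],[[0,0,-0.025],[0,0,0]],[[0,0,-0.025],[0,0,0]],[[0,0,-0.025],[0,0,0]],[[0,0,-0.02],[0,0,0]],[[0,0,-0.01],[0,0,0]],[[0,0,0],[0,0,0]],[[0,0,0],[0,0,0]]]' 0.03
python3 -m pendant '[[[0,0,0],[0,0,0]],[[0,0,0],[0,0,0]],[[0,0,0],[0,0,0]],[[0,0,0],[0,0,0]],[[0,0,0],[0,0,0]],[[0,0,0],[0,0,0]],[[0,0,0],[0,0,0]],[[0,0,0],[0,0,0]]]' 0 30
```

```text
time_s: 25.15
eef_pos: [0.4995, -0.2144, 0.1111]
orientation: [0.001, 0.729, 0.685, -0.0]
wrist_force: [-0.2, -0.5, -0.2]
opening: 0.0302
grip_force: 0.0
time_s: 25.95
eef_pos: [0.4989, -0.2146, 0.1113]
orientation: [0.0, 0.729, 0.685, -0.001]
wrist_force: [-2.4, 0.7, 5.7]
opening: 0.0096
grip_force: 30.0
```

```bash
python3 -m pendant '[[[0,0,0.01],[0,0,0]],[[0,0,0.02],[0,0,0]],[[0,0,0.03],[0,0,0]],[[0,0,0.03],[0,0,0]],[[0,0,0.03],[0,0,0]],[[0,0,0.02],[0,0,0]],[[0.001,0.015,0],[0,0,0]],[[0.002,0.026,0],[0,0,0]]]' 0 35
python3 -m pendant '[[[0.002,0.037,0],[0,0,0]],[[0.002,0.037,0],[0,0,0]],[[0.002,0.037,0],[0,0,0]],[[0.002,0.037,0],[0,0,0]],[[0.002,0.037,0],[0,0,0]],[[0.002,0.037,0],[0,0,0]],[[0.002,0.037,0],[0,0,0]],[[0.002,0.037,0],[-0.005,-0.073,0]]]'
python3 -m pendant '[[[0.003,0.037,0],[-0.005,-0.073,0]],[[0.003,0.023,0],[-0.005,-0.073,0]],[[0.003,0.016,0],[-0.005,-0.072,0]],[[0,0,0],[-0.005,-0.072,0]],[[0,0,-0.02],[-0.005,-0.072,0]],[[0,0,-0.025],[0,0,0]],[[0,0,-0.018],[0,0,0]],[[0,0,0],[0,0,0]]]'
python3 -m pendant '[[[0,0,0],[0,0,0]],[[0,0,0],[0,0,0]],[[0,0,0],[0,0,0]],[[0,0,0],[0,0,0]],[[0,0,0],[0,0,0]],[[0,0,0],[0,0,0]],[[0,0,0],[0,0,0]],[[0,0,0],[0,0,0]]]'
python3 - <<'E'
from h import *
cv2.imwrite("pics/s4.png",cv2.resize(ctrl.grab_frame("scene")[130:280,340:490,::-1],None,fx=4,fy=4,interpolation=cv2.INTER_CUBIC))
E
```

```text
time_s: 26.75
eef_pos: [0.5018, -0.1731, 0.2499]
orientation: [-0.0, 0.73, 0.684, -0.0]
wrist_force: [0.0, 1.5, -3.1]
opening: 0.0101
grip_force: 35.0
time_s: 27.55
eef_pos: [0.5175, 0.1251, 0.2479]
orientation: [0.026, 0.729, 0.684, 0.024]
wrist_force: [-0.1, 0.2, -1.8]
opening: 0.0097
grip_force: 35.0
time_s: 28.35
eef_pos: [0.5215, 0.1984, 0.1809]
orientation: [0.155, 0.712, 0.67, 0.142]
wrist_force: [-0.4, 0.1, -2.2]
opening: 0.0101
grip_force: 35.0
time_s: 29.15
eef_pos: [0.5268, 0.1987, 0.1874]
orientation: [0.159, 0.712, 0.668, 0.147]
wrist_force: [0.0, 0.2, -1.3]
opening: 0.0099
grip_force: 35.0
```

View pics/s4.png

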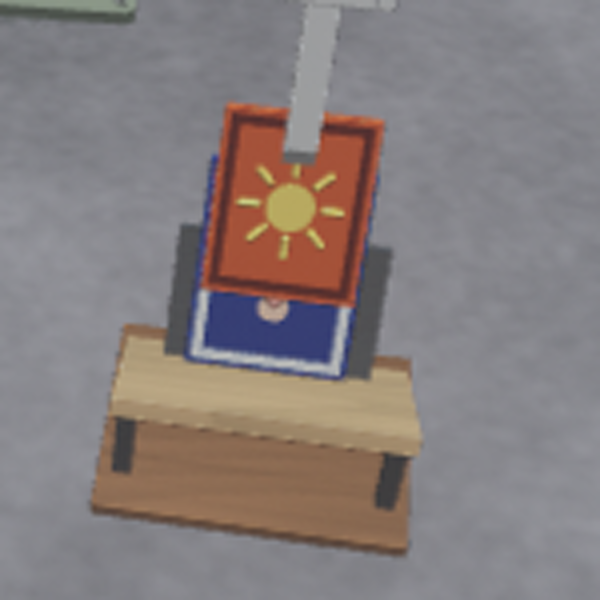

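The orange plaque hangs upright in front of the blue one, sun to the open side, its foot at crop (280,297), centred. Next I lower it with a finger-wide gap.

```bash
python3 -m pendant '[[[-0.0068,0.0003,-0.0032],[0,0,0]],[[-0.0068,0.0003,-0.0031],[0,0,0]],[[0.0034,-0.0002,-0.0072],[0,0,0]],[[0.0038,-0.0003,-0.0082],[0,0,0]],[[0.0038,-0.0003,-0.0082],[0,0,0]],[[0.0038,-0.0003,-0.0082],[0,0,0]],[[0.0038,-0.0003,-0.0082],[0,0,0]],[[0.0038,-0.0003,-0.0082],[0,0,0]]]'
python3 -m pendant '[[[0.0008,0,-0.0018],[0,0,0]],[[0.0008,0,-0.0018],[0,0,0]],[[0,0,0],[0,0,0]],[[0,0,0],[0,0,0]],[[0,0,0],[0,0,0]],[[0,0,0],[0,0,0]],[[0,0,0],[0,0,0]],[[0,0,0],[0,0,0]]]'
```

```text
time_s: 30.0
eef_pos: [0.536, 0.1975, 0.1319]
orientation: [0.158, 0.712, 0.668, 0.146]
wrist_force: [0.5, -0.8, -2.1]
opening: 0.0102
grip_force: 35.0
time_s: 30.8
eef_pos: [0.5373, 0.1976, 0.1294]
orientation: [0.159, 0.712, 0.668, 0.147]
wrist_force: [-0.8, 0.1, -1.9]
opening: 0.0098
grip_force: 35.0
```

```bash
python3 -m pendant '[[[0.0004,0,-0.0009],[0,0,0]],[[0.0004,0,-0.0009],[0,0,0]],[[0.0004,0,-0.0009],[0,0,0]],[[0,0,0],[0,0,0]],[[0,0,0],[0,0,0]],[[0,0,0],[0,0,0]],[[0,0,0],[0,0,0]],[[0,0,0],[0,0,0]]]'
```

```text
time_s: 31.6
eef_pos: [0.5385, 0.1975, 0.1268]
orientation: [0.159, 0.712, 0.668, 0.146]
wrist_force: [-4.3, -1.7, 3.6]
opening: 0.0094
grip_force: 35.0
```

```bash
python3 -m pendant '[[[0,0,0],[0,0,0]],[[0,0,0],[0,0,0]],[[0,0,0],[0,0,0]],[[0,0,0],[0,0,0]],[[-0.0021,0.0001,0.0045],[0,0,0]],[[-0.0042,0.0003,0.0091],[0,0,0]],[[-0.0042,0.0003,0.0091],[0,0,0]],[[-0.0042,0.0003,0.0091],[0,0,0]]]' 0.017
python3 -m pendant '[[[-0.0042,0.0003,0.0091],[0,0,0]],[[-0.0042,0.0003,0.0091],[0,0,0]],[[-0.0042,0.0003,0.0091],[0,0,0]],[[-0.0042,0.0003,0.0091],[0,0,0]],[[0,0,0],[0,0,0]],[[0,0,0],[0,0,0]],[[0,0,0],[0,0,0]],[[0,0,0],[0,0,0]]]'
python3 - <<'E'
from h import *
cv2.imwrite("pics/s5.png",cv2.resize(ctrl.grab_frame("scene")[130:280,340:490,::-1],None,fx=4,fy=4,interpolation=cv2.INTER_CUBIC))
E
```

```text
time_s: 32.4
eef_pos: [0.5237, 0.1988, 0.1598]
orientation: [0.159, 0.712, 0.668, 0.147]
wrist_force: [-0.7, -0.1, -0.3]
opening: 0.0168
grip_force: 0.0
time_s: 33.2
eef_pos: [0.5066, 0.1996, 0.194]
orientation: [0.158, 0.712, 0.668, 0.146]
wrist_force: [-0.8, 0.7, 0.7]
opening: 0.0167
grip_force: 0.0
```

View pics/s5.png

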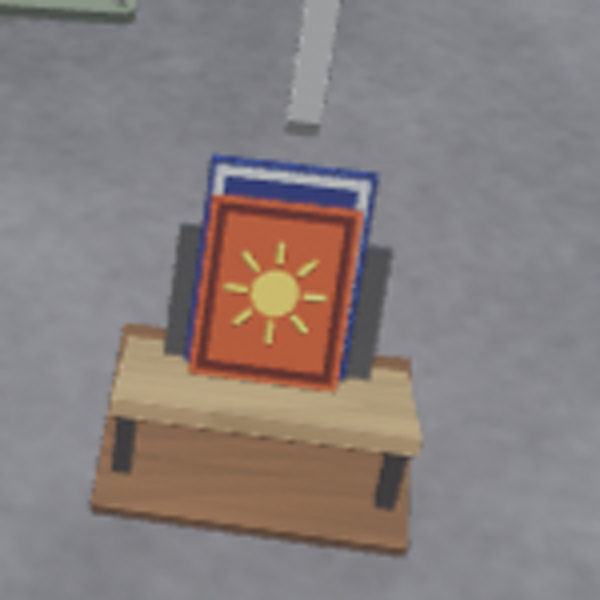

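The orange plaque leans against the blue one, its foot still out at crop (265,382), and the blue one has not moved. Next I push the orange foot home.

```bash
python3 -m pendant '[[[0.011,0,0.012],[0.0073,0.109,0]],[[0.011,0,0.012],[0.0073,0.109,0]],[[0.011,0,0.012],[0.0073,0.109,0]],[[0.011,0,0.01],[0.0073,0.109,0]],[[0.0115,-0.001,0],[0,0,0.143]],[[0.0115,-0.001,0],[0,0,0.143]],[[0.0115,-0.001,0],[0,0,0.143]],[[0.0115,-0.001,0],[0,0,0.143]]]' 0
python3 -m pendant '[[[0,0,0],[0,0,0.143]],[[0,0,0],[0,0,0.143]],[[0,0,0],[0,0,0.143]],[[0,0,0],[0,0,0.143]],[[0,0,0],[0,0,0.143]],[[0,0,0],[0,0,0.143]],[[0,0,0],[0,0,0.143]],[[0,0,0],[0.007,0.1,0]]]'
python3 -m pendant '[[[0,0,-0.02],[0.007,0.1,0]],[[0,0,-0.03],[0,0,0]],[[0,0,-0.03],[0,0,0]],[[0,0,-0.03],[0,0,0]],[[0,0,-0.03],[0,0,0]],[[0,0,-0.015],[0,0,0]],[[0,0,0],[0,0,0]],[[0,0,0],[0,0,0]]]'
```

```text
time_s: 34.05
eef_pos: [0.5975, 0.1955, 0.2398]
orientation: [-0.0, 0.504, 0.864, -0.002]
wrist_force: [-0.3, 0.1, -0.3]
opening: 0.0007
grip_force: 0.0
time_s: 34.85
eef_pos: [0.5939, 0.1964, 0.2402]
orientation: [-0.052, 0.028, 0.998, 0.001]
wrist_force: [-0.1, -0.1, 0.2]
opening: -0.0002
grip_force: 0.0
time_s: 35.65
eef_pos: [0.5975, 0.1959, 0.0863]
orientation: [-0.099, 0.03, 0.995, 0.003]
wrist_force: [-0.3, 0.1, -0.4]
opening: 0.0007
grip_force: 0.0
```

```bash
python3 -m pendant '[[[0,0,-0.004],[0,0,0]],[[-0.004,0.0003,-0.0019],[0,0,0]],[[-0.004,0.0003,-0.0019],[0,0,0]],[[-0.004,0.0003,-0.0019],[0,0,0]],[[-0.003,0.0002,-0.0014],[0,0,0]],[[-0.002,0.0001,-0.0009],[0,0,0]],[[-0.002,0.0001,-0.0009],[0,0,0]],[[-0.002,0.0001,-0.0009],[0,0,0]]]'
python3 -m pendant '[[[-0.0014,0.0001,-0.0007],[0,0,0]],[[-0.0014,0.0001,-0.0007],[0,0,0]],[[-0.0014,0.0001,-0.0007],[0,0,0]],[[-0.0014,0.0001,-0.0007],[0,0,0]],[[-0.0014,0.0001,-0.0007],[0,0,0]],[[0,0,0],[0,0,0]],[[0,0,0],[0,0,0]],[[0,0,0],[0,0,0]]]'
```

```text
time_s: 36.45
eef_pos: [0.5758, 0.1972, 0.0719]
orientation: [-0.099, 0.03, 0.995, 0.003]
wrist_force: [-1.0, -0.3, -1.2]
opening: 0.0005
grip_force: 0.0
time_s: 37.25
eef_pos: [0.5689, 0.1977, 0.0684]
orientation: [-0.099, 0.03, 0.995, 0.003]
wrist_force: [1.6, -1.1, -0.2]
opening: 0.0009
grip_force: 0.3
```

```bash
python3 -m pendant '[[[-0.0014,0.0001,-0.0007],[0,0,0]],[[-0.0014,0.0001,-0.0007],[0,0,0]],[[-0.0014,0.0001,-0.0007],[0,0,0]],[[-0.0014,0.0001,-0.0007],[0,0,0]],[[-0.0014,0.0001,-0.0007],[0,0,0]],[[-0.0014,0.0001,-0.0007],[0,0,0]],[[0,0,0],[0,0,0]],[[0,0,0],[0,0,0]]]'
python3 -m pendant '[[[-0.0014,0.0001,-0.0007],[0,0,0]],[[-0.0014,0.0001,-0.0007],[0,0,0]],[[-0.001,0.0001,-0.0005],[0,0,0]],[[-0.001,0.0001,-0.0005],[0,0,0]],[[-0.001,0.0001,-0.0005],[0,0,0]],[[0,0,0],[0,0,0]],[[0,0,0],[0,0,0]],[[0,0,0],[0,0,0]]]'
```

```text
time_s: 38.05
eef_pos: [0.5602, 0.1983, 0.0642]
orientation: [-0.1, 0.03, 0.995, 0.003]
wrist_force: [-0.6, -0.7, 0.9]
opening: 0.0009
grip_force: 0.0
time_s: 38.85
eef_pos: [0.5573, 0.1986, 0.0626]
orientation: [-0.096, 0.03, 0.995, 0.003]
wrist_force: [5.8, -0.6, 2.4]
opening: 0.0004
grip_force: 3.0
```

Stopped at x = 0.557, as predicted for home. Firm press, then retract and check.

```bash
python3 -m pendant '[[[-0.001,0.0001,-0.0005],[0,0,0]],[[-0.001,0.0001,-0.0005],[0,0,0]],[[-0.001,0.0001,-0.0005],[0,0,0]],[[-0.001,0.0001,-0.0005],[0,0,0]],[[-0.001,0.0001,-0.0005],[0,0,0]],[[-0.001,0.0001,-0.0005],[0,0,0]],[[0,0,0],[0,0,0]],[[0,0,0],[0,0,0]]]'
python3 -m pendant '[[[0.014,-0.001,0.0065],[0,0,0]],[[0.014,-0.001,0.0075],[0,0,0]],[[0.006,0,0.02],[0,0,0]],[[0.005,0,0.03],[0,0,0]],[[0.005,0,0.03],[0,0,0]],[[0.005,0,0.03],[0,0,0]],[[0,0,0.03],[0,0,0]],[[0,0,0.02],[0,0,0]]]'
python3 -m pendant '[[[0,-0.03,0.02],[0,0,0]],[[0,-0.04,0.02],[0,0,0]],[[-0.01,-0.04,0],[0,0,0]],[[-0.01,-0.04,0],[0,0,0]],[[-0.01,-0.04,0],[0,0,0]],[[0,0,0],[0,0,0]],[[0,0,0],[0,0,0]],[[0,0,0],[0,0,0]]]'
python3 - <<'E'
from h import *
s=ctrl.grab_frame("scene")[130:280,340:490,::-1];t=ctrl.grab_frame("top")[230:330,195:295,::-1]
cv2.imwrite("pics/c6.png",np.hstack([cv2.resize(i,(400,400),interpolation=cv2.INTER_CUBIC) for i in(s,t)]))
E
```

```text
time_s: 39.65
eef_pos: [0.557, 0.1987, 0.0624]
orientation: [-0.09, 0.03, 0.995, 0.003]
wrist_force: [11.4, -3.3, 6.2]
opening: 0.0003
grip_force: 6.8
time_s: 40.45
eef_pos: [0.5973, 0.1977, 0.2342]
orientation: [-0.099, 0.03, 0.995, 0.003]
wrist_force: [0.8, 0.4, -1.1]
opening: 0.0003
grip_force: 0.0
time_s: 41.25
eef_pos: [0.5673, 0.0085, 0.2719]
orientation: [-0.1, 0.029, 0.995, 0.003]
wrist_force: [0.3, 0.2, -0.4]
opening: 0.0002
grip_force: 0.0
```

View pics/c6.png

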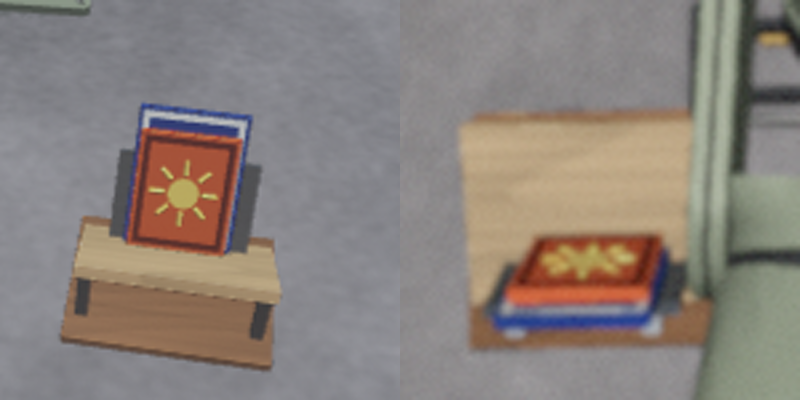

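The picture shows both plaques flat on the rack and centred, decorations to the open side: orange foot at crop (176,249), orange top at (190,136), blue top at (195,110). One numeric check of the lean and foot height, then hand in.

```bash
python3 - <<'E'
from h import *
ex=np.array([.905,-.06,.422]);n=np.array([-.421,.029,.906]);k=400/150
F=np.array([.5526,.1980,.0441])
for nm,X,n_ in(("orange foot front",F+.005*ex,"scene"),("orange top mid",F+.11*n,"scene"),("blue top mid",F-.01*ex+.13*n,"scene")):
    print(nm,(proj(n_,X)-[340,130])*k)
for nm,X in(("orange top mid",F+.11*n),("blue top mid",F-.01*ex+.13*n),("orange foot front",F+.005*ex)):print("top",nm,(proj("top",X)-[195,230])*4+[400,0])
E
```

```text
orange foot front [175.2083198  250.92006617]
orange top mid [193.0792691  134.11235467]
blue top mid [196.37969913 110.14041954]
top orange top mid [574.63127885 298.38238977]
top blue top mid [570.79176895 324.40950576]
top orange foot front [597.40355861 235.82953888]
```

```bash
python3 -c "
from plant import ctrl
print(ctrl.sign_off())"
```

```text
the job is handed in; nothing more can be done
None
```

The job is handed in: both plaques stand centred and pressed home on the ledge, blue against the backstop and orange flat in front of it, decorations to the open side; the last pictures match the expected pose, but no verdict was returned.

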